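# Set the forceps tips to the blue gap gauge and hold them there

### The arm

A 6-joint arm with a two-finger parallel gripper is mounted at the origin on the work surface. World frame = base frame: x ahead of the robot, y to its left, z up, the work surface at z = 0. Lengths are in mm, angles in rad, forces in N, time in s.
With the tool pointing down it reaches from about 400 to 925 mm from the base axis. Payload 12.5 kg.
Tool frame: the origin (TCP) lies on the mounting face of the last link; the fingertips stand 190 mm ahead of it and the grasp point (between the pads) lies 171 mm ahead of it (env.grasp_offset is the distance from the TCP to the grasp point, in mm); z points along the fingers, y is the direction in which the jaws open and shut (so a half turn about z gives the same grasp; the last joint's range is limited). The gripper opens to 95 mm and grips with 3 to 60 N. Pads are 20 mm wide; open, the fingers measure 119 mm over their backs; the gripper's body (75 mm by 180 mm) begins 59 mm behind the grasp point.
Start: joints at [1.125, 0.491, 1.559, -0, 1.092, -0.106], TCP at [208.288, 589.272, 404.761] pointing down, gripper open.
Joint ranges: [-3.1, 3.1], [-0.84, 2.19], [0.05, 2.79], [-1.13, 4.28], [0.06, 2.93], [-2.69, 2.69]. Speed limits (rad/s): [2.22, 2.22, 2.79, 3.14, 3.14, 3.14].

### API

Orientations are given as [roll, pitch, yaw] about the fixed x, y, z axes, in that order (R = Rz(yaw) Ry(pitch) Rx(roll)).
In Python, from cell import env, viewer gives the robot as it stands.
- The arm moves only by the tool play_rows, never from a script. Its argument "increments" is a list of rows, each an object of numbers: "dx", "dy", "dz": the shift along the tool's x, y, z in mm; "rx", "ry", "rz": the turn, a rotation vector about the tool's x, y, z in units of 6 degrees (1.0 is 6 degrees). A call has 1 to 8 rows; each row is the pose to reach, as a shift and turn from the pose measured when the call began, along the tool's axes at that moment; what a row does not reach only later rows make up. A row lasts 1/12 s, in which the tool goes at most 41.7 mm and 7.16 degrees, less where a joint would pass 70% of its speed; a pose out of reach is approached as far as the arm can. A call with a gripper value outside its range is refused whole. "fingers" is the opening, from 0 (shut) to 1 (fully open), set as the call begins (left out, the last holds). The fingers move at their own pace and stop on an object; the grip force is fixed at half the most. Time passes only in rows, so rows that repeat a pose let the fingers close. It gives the time, the measured TCP pose, the force and the opening at its end, in the units of the state.
- env.state(): the state, without advancing time (a new reading comes with each control period).
- viewer.read_camera(name): name is "side" or "top"; returns a dict with "image" (420x560x3 uint8, red, green, blue), "fx", "fy", "cx", "cy" (pixels), "rvec" (rotation vector, rad) and "tvec" (3), from world to camera coordinates, as OpenCV has them. Camera axes: x right, y down, z forward; pixel columns grow to the right and rows downward; lengths in mm; the calibration is good to about 2 mm. A picture is of the moment at which its call begins. There is no depth.
- env.job_done(): hands the job in, once; it reports no verdict.
The state is a dict: "t": time; "joints": joint angles; "qvel": joint speeds; "tau": joint torques, N m; "eef_pos": TCP position; "tcp_rot": TCP orientation; "ft_force": force on the tool from outside, world axes, zero at the start; "moment": the same for the moment, N m; "opening": opening from 0.0 (shut) to 1.0 (fully open).
Only numpy, scipy, OpenCV 4.12 (cv2) and the standard library are available. Lean on these libraries where they do the work, as an engineer would, in place of code of your own. Each camera call takes 0.05 s, during which the arm holds its last target.

### The job

Pick up the sprung forceps from their rest by the black ribbed grips and bring the tips centred over the white gauge tile with the two blue lines, level, pointing along the lines and hovering about a centimetre above the tile without touching it. Squeeze until the tip gap matches the space between the blue lines (12 mm), never pinching the tips together, and hold it steady: finish with the forceps still squeezed in the gripper at that gap. Do not disturb the other things on the bench.

Things in the scene. Friction and masses are not known exactly. Their poses are not given: they have to be found in the camera images.
- forceps_grip (a point): Centre of the sprung steel forceps (166 mm long, lying flat, 55 g), midway between the two black ribbed grips (32 mm long, 13 mm tall). x: head to orange tips, y: the legs close, z: up. Tips 60 mm ahead, head end 106 mm behind. Width over the grips: 45 mm at rest, 33 mm at 12 mm tip gap; 1 mm off the width takes 1.75 mm off the gap
- tip_mid (a point): Point fixed to the head of the forceps, half-way between the two tip ends and half-way up them (the tips are 6 mm tall, so their underside is 3 mm below this point); axes as forceps_grip
- tip_l (a point): Inner face of the left (+y) orange tip at its end, half-way up
- tip_r (a point): Inner face of the right (-y) orange tip at its end, half-way up; its distance from tip_l is the tip gap: 32 mm at rest, about 1 mm at the stop. Each tip is 3 mm thick
- leg_l (a joint): Closing angle of the left leg (rad); the right leg mirrors it. 0 = sprung open (32 mm gap), 0.0714 = 12 mm gap, 0.11 = stop; gap = 32 mm - 280 mm x angle. The spring pushes back on each grip with about 5 N at first touch, 12 N at a 12 mm gap
- rest: Fixed rest under the forceps: grey base 125 x 80 x 6 mm with two crossbars (8 mm wide, tops 28 mm above the bench) 60 mm behind and 42 mm ahead of its origin along its x; the forceps' grips lie in the free space between the bars, centred 33 mm above the bench. Origin on the bench roughly below the grips, x towards the tips
- stage: Fixed black gauge stage, 60 x 310 x 24 mm, carrying the three tiles in a row along its y; origin at the centre of its underside
- tile_blue: White ceramic tile with two BLUE lines, the goal: 50 (x) x 70 (y) x 6 mm, fixed on the stage, its top face 30 mm above the bench. Origin at the centre of its underside, which is 24 mm above the bench. The two lines run along its x, are 44 mm long and 3 mm wide, and leave 12 mm free between their inner edges, even to both sides of the origin
- tile_red: Like tile_blue but with two RED lines 5 mm apart; not to be used
- tile_green: Like tile_blue but with two GREEN lines 22 mm apart; not to be used
- flask: Clear culture flask lying flat, 70 x 100 x 28 mm with a blue screw cap to its +y; origin at the centre of its underside. Leave alone
- media_bottle: Clear round bottle with a blue cap, 64 mm across, 170 mm tall; origin at the centre of its underside. Leave alone
- petri_dish: Clear closed dish, 64 mm across, 20 mm tall; origin at the centre of its underside. Leave alone
- slide_box: Blue box of slides, 85 x 90 x 34 mm; origin at the centre of its underside. Leave alone
- reagent_jar: Amber jar with a white cap, 56 mm across, 65 mm tall; origin at the centre of its underside. Leave alone
- tip_box: Yellow pipette-tip box with a clear top, 82 x 118 x 65 mm; origin at the centre of its underside. Leave alone

How it is judged (in metres and radians):
On the way, in this order (a step that is already met when the one before it is completed fails the run):
1. the forceps are lifted off their rest in the fingers (contact force between forceps and the fingers above 1 N and height (world z) of forceps_grip above 0.055 m and contact force between forceps and rest below 0.05 N), for 0.1 s.
2. the tips are at the blue gap over the blue tile and the forceps touch only the fingers (horizontal distance between tip_mid and tile_blue below 0.007 m and angle between the x axis of tip_mid and the x axis of tile_blue, either way round below 0.2 rad and z of tip_mid in the frame of tile_blue between 0.01 and 0.028 m and angle between tip_mid's own z axis and vertical below 0.15 rad and distance between tip_l and tip_r between 0.0095 and 0.0145 m and contact force between forceps and tile_blue below 0.05 N and contact force between forceps and tile_red below 0.05 N and contact force between forceps and tile_green below 0.05 N and contact force between forceps and stage below 0.05 N and contact force between forceps and rest below 0.05 N and contact force between forceps and the fingers above 1 N), for 0.2 s.
At the end, for the whole second after the job is handed in: Gripper still squeezing the forceps, which touch nothing else: gap steady at 9.5-14.5 mm, tips' middle within 7 mm of the blue tile's centre, along its lines within 0.2 rad, tilt under 0.15 rad, tips' mid-height 4-22 mm above the tile; no bystander moved 20 mm (all of step 2 and velocity of joint leg_l between -0.03 and 0.03 rad/s and linear speed of forceps below 0.015 m/s and distance of each of flask, media_bottle, petri_dish, slide_box, reagent_jar, tip_box from where it was at the start of the episode below 0.02 m); the arm keeps its last pose, push and grip.
It fails at once if the forceps tips are pinched together (gap under 4 mm) (distance between tip_l and tip_r below 0.004 m).
It fails at once if a bystander is moved by 20 mm or more (distance of any of flask, media_bottle, petri_dish, slide_box, reagent_jar, tip_box from where it was at the start of the episode above 0.02 m).
It also fails if it takes over 48 s, if anything falls off the work surface, if the arm or the gripper's body presses on something with over 40 N, if the wrist force passes 120 N, or if a joint passes its speed limit or range.

## Working session

There is one attempt and no reset: what is moved stays moved. The work goes in short steps, Python scripts to look and compute and a tool call to move; the robot and the scene stay as the last step left them, time stands still between calls to the robot, and variables do not carry over. Pictures are saved under pics/ and viewed, and the job is handed in when it is done.

Besides the shell and the picture viewer there is one more tool, called after "Emit:" as name(argument=value, ...) on one line, values as JSON. play_rows: Moves the arm, as the interface text tells. Its arguments: {"type":"object","properties":{"increments":{"type":"array","items":{"type":"object","properties":{"dx":{"type":"number"},"dy":{"type":"number"},"dz":{"type":"number"},"rx":{"type":"number"},"ry":{"type":"number"},"rz":{"type":"number"}}}},"fingers":{"type":"number"}},"required":["increments"]}

```bash
mkdir -p pics; ls; cat > h.py <<'E'
import numpy as np,cv2
from cell import env,viewer
def cam(n):
    c=viewer.read_camera(n);c['K']=np.array([[c['fx'],0,c['cx']],[0,c['fy'],c['cy']],[0,0,1.]])
    c['R']=cv2.Rodrigues(np.array(c['rvec'],float))[0];c['t']=np.array(c['tvec'],float).ravel();return c
def ray(c,p,z):
    d=c['R'].T@np.linalg.inv(c['K'])@np.array([p[0],p[1],1.]);o=-c['R'].T@c['t']
    return o+d*(z-o[2])/d[2]
def proj(c,P):
    q=c['K']@(c['R']@np.array(P,float)+c['t']);return q[:2]/q[2]
def save(c,n,s=None,crop=None):
    im=c['image'][:,:,::-1]
    if crop: im=im[crop[1]:crop[3],crop[0]:crop[2]]
    if s: im=cv2.resize(im,None,fx=s,fy=s,interpolation=cv2.INTER_CUBIC)
    cv2.imwrite('pics/'+n,im)
E
python3 - <<'E'
from h import *
for n in('side','top'):
    c=cam(n);save(c,n+'0.png');print(n,c['fx'],-c['R'].T@c['t'])
    np.save(n+'0.npy',c,allow_pickle=True)
print(env.state())
E
```

```text
pics
side 545.5741246828549 [ 428.31686518 -821.02565243 1087.17185527]
top 409.6878449678589 [ 448.44199677   40.0079853  1030.86471515]
{'t': 0.1, 'joints': array([ 1.12541900e+00,  4.91494758e-01,  1.55939168e+00, -2.12386025e-05,
        1.09169680e+00, -1.05593146e-01]), 'qvel': array([-2.72854455e-04, -2.48872059e-03, -6.19969724e-05, -4.10253423e-04,
        1.32838216e-03,  6.42632421e-04]), 'tau': array([ 2.26462435e-03, -6.13629484e+01, -2.58601195e+01,  6.94068871e-02,
        4.70497040e-02, -5.79479342e-05]), 'eef_pos': array([208.26592026, 589.24927207, 404.22180692]), 'tcp_rot': array([-3.14060560e+00, -8.56720637e-05,  2.80181823e+00]), 'ft_force': array([-1.06489851,  0.0430831 ,  0.26842357]), 'moment': array([ 0.02599621,  0.04071516, -0.02528407]), 'opening': 0.9954297250251536}
```

View pics/side0.png

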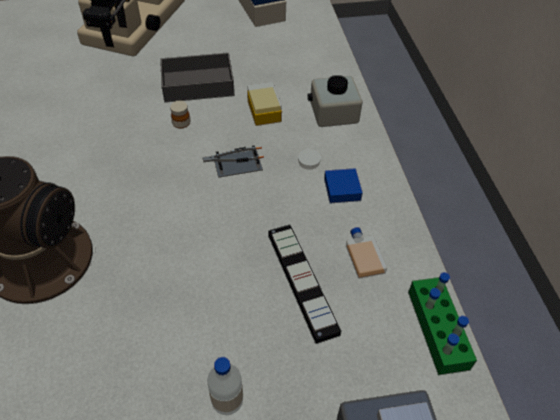

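View pics/top0.png

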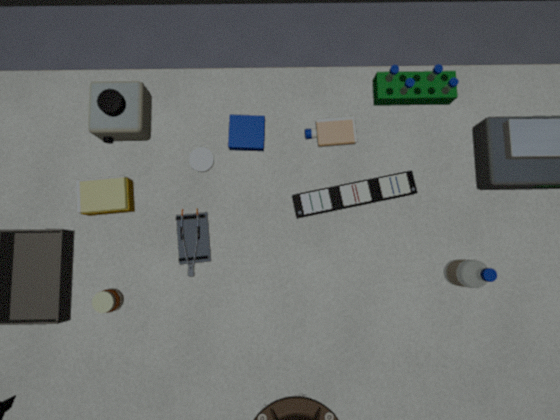

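The side view shows the forceps at about (235,157), pointing right, and the blue tile at (320,313). In the top view the forceps are at (192,240) with tips up, and the blue tile is at (397,184). I'll zoom in on both.

```bash
python3 - <<'E'
from h import *
T=np.load('top0.npy',allow_pickle=True).item();S=np.load('side0.npy',allow_pickle=True).item()
a=lambda c,b,s:cv2.resize(c['image'][b[1]:b[3],b[0]:b[2],::-1],None,fx=s,fy=s,interpolation=cv2.INTER_CUBIC)
A=a(T,(165,200,225,285),7);B=a(S,(195,135,275,185),5)
cv2.imwrite('pics/tf.png',A);cv2.imwrite('pics/sf.png',cv2.convertScaleAbs(B,alpha=1.5))
cv2.imwrite('pics/tt.png',a(T,(285,165,425,225),5))
hsv=cv2.cvtColor(T['image'],cv2.COLOR_RGB2HSV)
# blue lines
def pts(c,m): 
    n,l,st,ce=cv2.connectedComponentsWithStats(m.astype(np.uint8));return [(ce[i].round(2),st[i]) for i in range(1,n) if st[i][4]>3]
for c,(x0,y0,x1,y1),z in((T,(372,165,420,210),30),(S,(285,285,345,345),30)):
    h=cv2.cvtColor(c['image'],cv2.COLOR_RGB2HSV)[y0:y1,x0:x1]
    im=c['image'][y0:y1,x0:x1].astype(int)
    m=(im[:,:,2]-im[:,:,0]>25)
    for ce,st in pts(c,m): print('blue',ce+[x0,y0],st,ray(c,ce+[x0,y0],z))
    ys,xs=np.where((im.min(2)>100)|m)
    w=cv2.connectedComponentsWithStats(((im.min(2)>100)|m).astype(np.uint8))
    print(w[2][1:],w[3])
for c,(x0,y0,x1,y1),z in((T,(170,200,220,230),33),(S,(240,140,275,170),33)):
    im=c['image'][y0:y1,x0:x1].astype(int)
    m=(im[:,:,0]-im[:,:,2]>35)
    for ce,st in pts(c,m): print('orange',ce+[x0,y0],st,ray(c,ce+[x0,y0],z))
E
```

```text
[[   0    0   48   45 1070]
 [   7    8   31   24  500]] [[20.31694915 21.96779661]
 [25.93738318 22.98785047]
 [22.04       19.924     ]]
blue [317.79 308.96] [24 21 18  7 24] [ 626.02670354 -250.73776946   30.        ]
blue [320.42 314.75] [27 27 18  7 24] [ 628.7299216  -265.40426587   30.        ]
[[   0    0   60   60 2514]
 [  10    0   22    6   79]] [[30.45283019 28.91261172]
 [29.47295147 30.60938743]
 [18.21518987  1.6835443 ]]
orange [181.6 211.7] [11  9  2  6 10] [568.40745974 270.9516426   33.        ]
orange [196.55 211.27] [26  9  2  6 11] [568.93172589 234.42390735  33.        ]
orange [258.5 147.5] [16  7  6  2 12] [567.44046156 265.73531825  33.        ]
orange [260.5 156.5] [18 16  6  2 10] [567.97693876 230.00511365  33.        ]
```

View pics/tf.png

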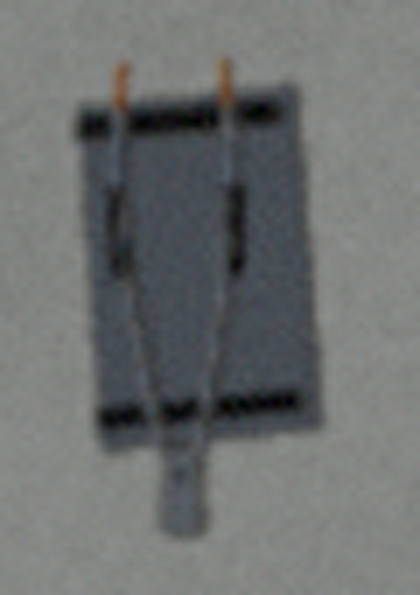

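View pics/sf.png

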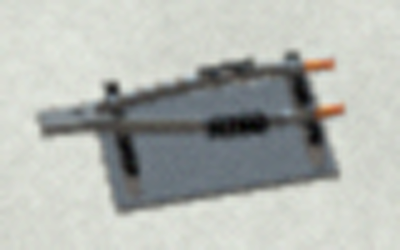

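View pics/tt.png

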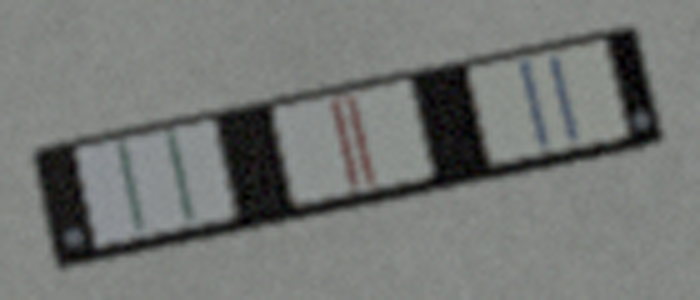

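The crops show the orange tips at (181.6,211.7) and (196.6,211.3) in the top view, with black grips near rows 227-239. The blue lines are clearly visible. Next I'll measure the grips, head and tile in both cameras.

```bash
python3 - <<'E'
from h import *
T=np.load('top0.npy',allow_pickle=True).item();S=np.load('side0.npy',allow_pickle=True).item()
def comps(m,w=None):
    n,l,st,ce=cv2.connectedComponentsWithStats(m.astype(np.uint8),connectivity=8)
    return [(l==i,ce[i],st[i]) for i in range(1,n)]
def tri(a,b):
    P=[c['K']@np.c_[c['R'],c['t']] for c in(T,S)]
    X=cv2.triangulatePoints(P[0],P[1],np.array(a,float).reshape(2,1),np.array(b,float).reshape(2,1));return (X[:3]/X[3]).ravel()
for c,b,z in((T,(172,222,210,243),33),(S,(230,140,255,168),33)):
    x0,y0,x1,y1=b;im=c['image'][y0:y1,x0:x1].astype(int);g=im.max(2)
    print('min',g.min(),np.median(g))
    for m,ce,st in comps(g<45):
        if st[4]>4: print('dark',(ce+[x0,y0]).round(2),st,ray(c,ce+[x0,y0],z).round(1))
# blue tile lines in top, relative blueness
x0,y0,x1,y1=383,170,408,200
im=T['image'][y0:y1,x0:x1].astype(int);b=im[:,:,2]-im[:,:,0];print('blueness',np.percentile(b,[5,50,90,95,99]))
for m,ce,st in comps(b>np.median(b)+10):
    if st[4]>4:
        ys,xs=np.where(m);v=cv2.fitLine(np.c_[xs,ys].astype(np.float32),cv2.DIST_L2,0,.01,.01).ravel()
        p=ce+[x0,y0];q1=ray(T,p,30);q2=ray(T,p+v[:2]*10,30);d=q2-q1
        print('blueT',p.round(2),st,q1.round(1),np.degrees(np.arctan2(d[1],d[0])))
# head end
for c,b in((T,(182,258,202,285)),):
    pass
print('tips tri',tri((181.6,211.7),(258.5,147.5)),tri((196.55,211.27),(260.5,156.5)))
# white tile polygons
for c,b in((T,(285,165,425,225)),(S,(260,220,345,345))):
    x0,y0,x1,y1=b;im=c['image'][y0:y1,x0:x1]
    g=cv2.cvtColor(im,cv2.COLOR_RGB2GRAY)
    m=(g<50)
    L=max(comps(m),key=lambda k:k[2][4])
    ys,xs=np.where(L[0]);r=cv2.minAreaRect(np.c_[xs,ys].astype(np.float32));bx=cv2.boxPoints(r)+[x0,y0]
    W=np.array([ray(c,p,24) for p in bx]);print('stage',W.round(1).tolist(),W.mean(0).round(1))
E
```

```text
min 18 83.0
dark [198.52 232.05] [26  5  2 12 21] [517.9 229.2  33. ]
dark [181.83 236.67] [ 9 14  3  3  6] [507.3 269.6  33. ]
min 6 83.0
dark [242.2 148.4] [11  8  3  2  5] [522.3 268.8  33. ]
dark [253.6 152.1] [23 10  2  6 10] [551.6 249.7  33. ]
dark [242.47 159.67] [ 6 18 14  4 45] [517.8 225.2  33. ]
blueness [-4.   -1.    6.   16.55 24.  ]
blueT [391.19 184.94] [ 6  7  6 17 32] [ 628.1 -247.2   30. ] -168.8017136467353
blueT [397.16 184.39] [12  6  6 17 31] [ 629.3 -262.1   30. ] -168.21621192250038
tips tri [568.61667107 272.44297268  26.52574038] [569.02230621 235.48349148  27.53770057]
stage [[607.2, -0.2, 24.0], [665.5, -302.5, 24.0], [608.3, -310.9, 24.0], [551.0, -10.6, 24.0]] [ 608. -156.   24.]
stage [[546.0, -20.6, 24.0], [613.5, 4.9, 24.0], [665.0, -313.2, 24.0], [606.5, -330.4, 24.0]] [ 607.8 -164.8   24. ]
```

```bash
cat >> h.py <<'E'
from scipy.spatial.transform import Rotation as Rn
def goto(x,y,z,yaw,roll=np.pi,pitch=0):
    s=env.state();R=Rn.from_euler('xyz',s['tcp_rot']).as_matrix()
    d=R.T@(np.array([x,y,z])-s['eef_pos']);Rt=Rn.from_euler('xyz',[roll,pitch,yaw]).as_matrix()
    r=np.degrees(Rn.from_matrix(R.T@Rt).as_rotvec())/6
    print('t',s['t'],'pos',s['eef_pos'].round(2),'rot',s['tcp_rot'].round(4),'open',round(s['opening'],4),'F',s['ft_force'].round(2))
    print('delta tool mm',d.round(2),'turn',r.round(3))
E
python3 - <<'E'
from h import *
T=np.load('top0.npy',allow_pickle=True).item();S=np.load('side0.npy',allow_pickle=True).item()
def w(c,p,z=33): return ray(c,p,z)
t0=lambda x,y:(x/7+165-.43,y/7+200-.43)
hd=w(T,t0(184,490));tm=w(T,((181.6+196.55)/2,211.5));print('top head',hd,'tips',tm,np.degrees(np.arctan2(*(tm-hd)[[1,0]])))
print('head end',w(T,t0(183,535)),'tip end',w(T,t0(173,62)), 'gripsL',w(T,t0(118,230)),'R',w(T,t0(237,230)))
s0=lambda x,y:(x/5+195-.4,y/5+135-.4)
hs=w(S,s0(65,120));ts=w(S,(259.5,152));print('side',hs,ts,np.degrees(np.arctan2(*(ts-hs)[[1,0]])))
print('side gripL',w(S,s0(227,70)),'R',w(S,s0(238,125)))
goto(518,248,404,np.pi+.04)
E
```

```text
top head [427.79955013 246.84442753  33.        ] tips [568.6325533  252.69102165  33.        ] 2.377233435658544
head end [412.51361169 247.02475096  33.        ] tip end [576.208998 252.263504  33.      ] gripsL [517.62831214 270.69429281  33.        ] R [517.00667218 229.39915857  33.        ]
side [424.5027596  243.23377395  33.        ] [567.71073831 247.73447221  33.        ] 1.8000824231151404
side gripL [516.20866498 268.95649569  33.        ] R [517.14371313 225.55303894  33.        ]
t 0.1 pos [208.27 589.25 404.22] rot [-3.1406e+00 -1.0000e-04  2.8018e+00] open 0.9954 F [-1.06  0.04  0.27]
delta tool mm [-4.0576e+02 -2.1851e+02  4.0000e-01] turn [-9.000e-03 -3.000e-03 -3.627e+00]
```

Emit:
play_rows(increments=[{"dx": -40, "dy": -22, "rz": -0.4}, {"dx": -80, "dy": -44, "rz": -0.8}, {"dx": -120, "dy": -66, "rz": -1.2}, {"dx": -160, "dy": -88, "rz": -1.6}, {"dx": -200, "dy": -108, "rz": -2.0}, {"dx": -240, "dy": -130, "rz": -2.4}, {"dx": -280, "dy": -152, "rz": -2.8}, {"dx": -310, "dy": -168, "rz": -3.1}], fingers=1)

```text
invalid input
```

```bash
python3 - <<'E'
from h import *
goto(517,248.7,300,np.pi+.037)
E
```

```text
t 0.1 pos [208.27 589.25 404.22] rot [-3.1406e+00 -1.0000e-04  2.8018e+00] open 0.9954 F [-1.06  0.04  0.27]
delta tool mm [-404.59 -218.08  104.4 ] turn [-9.000e-03 -3.000e-03 -3.598e+00]
```

Emit:
play_rows(increments=[{"dx": -35, "dy": -19, "dz": 0, "rx": 0, "ry": 0, "rz": -0.3}, {"dx": -70, "dy": -38, "dz": 0, "rx": 0, "ry": 0, "rz": -0.6}, {"dx": -105, "dy": -57, "dz": 0, "rx": 0, "ry": 0, "rz": -0.9}, {"dx": -140, "dy": -76, "dz": 0, "rx": 0, "ry": 0, "rz": -1.2}, {"dx": -175, "dy": -95, "dz": 0, "rx": 0, "ry": 0, "rz": -1.5}, {"dx": -210, "dy": -114, "dz": 0, "rx": 0, "ry": 0, "rz": -1.8}, {"dx": -245, "dy": -133, "dz": 0, "rx": 0, "ry": 0, "rz": -2.1}, {"dx": -280, "dy": -152, "dz": 0, "rx": 0, "ry": 0, "rz": -2.4}], fingers=1.0)

```text
t: 0.77
eef_pos: [422.5, 351.0, 404.2]
tcp_rot: [-3.14, -0.001, 3.055]
ft_force: [-0.1, 2.3, 0.6]
opening: 0.998
```

```bash
python3 - <<'E'
from h import *
goto(517,248.7,300,np.pi+.037)
E
```

```text
t 0.7667 pos [422.53 350.97 404.22] rot [-3.1405e+00 -6.0000e-04  3.0548e+00] open 0.9976 F [-0.1   2.3   0.58]
delta tool mm [-103.04  -93.58  104.26] turn [-0.01  -0.007 -1.182]
```

Emit:
play_rows(increments=[{"dx": -20, "dy": -18, "dz": 20, "rx": 0, "ry": 0, "rz": -0.2}, {"dx": -40, "dy": -36, "dz": 40, "rx": 0, "ry": 0, "rz": -0.5}, {"dx": -60, "dy": -54, "dz": 60, "rx": 0, "ry": 0, "rz": -0.8}, {"dx": -80, "dy": -72, "dz": 80, "rx": 0, "ry": 0, "rz": -1.0}, {"dx": -103, "dy": -93.5, "dz": 104, "rx": 0, "ry": 0, "rz": -1.18}, {"dx": -103, "dy": -93.5, "dz": 104, "rx": 0, "ry": 0, "rz": -1.18}, {"dx": -103, "dy": -93.5, "dz": 104, "rx": 0, "ry": 0, "rz": -1.18}, {"dx": -103, "dy": -93.5, "dz": 104, "rx": 0, "ry": 0, "rz": -1.18}], fingers=1.0)

```text
t: 1.43
eef_pos: [516.9, 248.9, 300.3]
tcp_rot: [-3.141, -0.001, -3.106]
ft_force: [0.1, 0.8, -0.2]
opening: 1.0
```

```bash
python3 - <<'E'
from h import *
goto(517,248.7,204,np.pi+.037)
c=cam('side');save(c,'s1.png',6,(190,50,310,150)) ;print(proj(c,[517,248.7,129]));save(c,'s1f.png')
E
```

```text
t 1.4333 pos [516.87 248.92 300.34] rot [-3.1405e+00 -1.2000e-03 -3.1055e+00] open 1.0005 F [ 0.06  0.82 -0.2 ]
delta tool mm [-0.24 -0.12 96.34] turn [-0.01  -0.012 -0.009]
[239.82938356 127.34200832]
```

View pics/s1f.png

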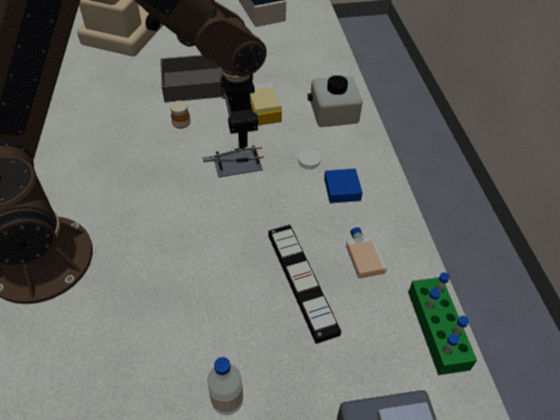

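The gripper sits over the forceps, with its near finger end at about (243,147), just above the grips. I'll lower it.

Emit:
play_rows(increments=[{"dx": 0, "dy": 0, "dz": 16, "rx": 0, "ry": 0, "rz": 0}, {"dx": 0, "dy": 0, "dz": 32, "rx": 0, "ry": 0, "rz": 0}, {"dx": 0, "dy": 0, "dz": 48, "rx": 0, "ry": 0, "rz": 0}, {"dx": 0, "dy": 0, "dz": 64, "rx": 0, "ry": 0, "rz": 0}, {"dx": 0, "dy": 0, "dz": 80, "rx": 0, "ry": 0, "rz": 0}, {"dx": 0, "dy": 0, "dz": 90, "rx": 0, "ry": 0, "rz": 0}, {"dx": 0, "dy": 0, "dz": 96, "rx": 0, "ry": 0, "rz": 0}, {"dx": 0, "dy": 0, "dz": 96, "rx": 0, "ry": 0, "rz": 0}], fingers=0.7)

```text
t: 2.15
eef_pos: [516.2, 249.8, 204.4]
tcp_rot: [-3.141, -0.001, -3.104]
ft_force: [-0.3, -0.8, 0.7]
opening: 0.697
```

```bash
python3 - <<'E'
from h import *
goto(517,248.7,204,np.pi+.037)
c=cam('side');save(c,'s2.png',6,(190,80,300,180))
E
```

```text
t 2.15 pos [516.25 249.77 204.43] rot [-3.1406e+00 -1.0000e-03 -3.1039e+00] open 0.6967 F [-0.31 -0.76  0.7 ]
delta tool mm [-0.71 -1.1   0.43] turn [-0.009 -0.01   0.007]
```

View pics/s2.png

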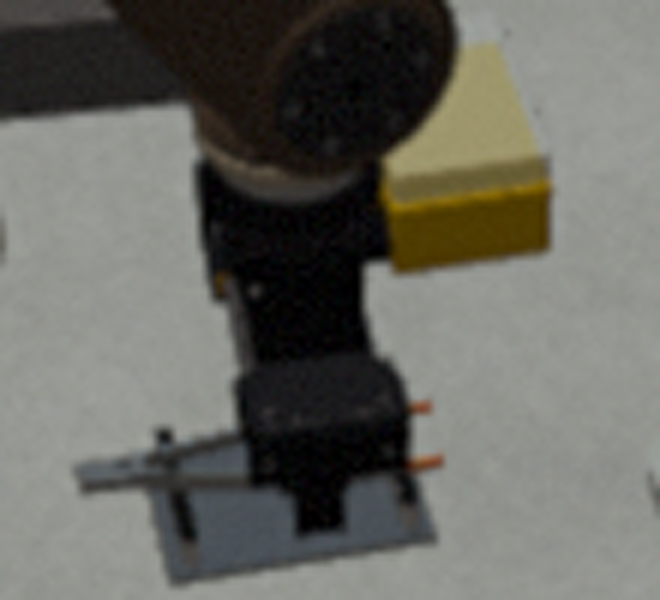

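Emit:
play_rows(increments=[{"dx": -0.7, "dy": -1.1, "dz": 0.4, "rx": 0, "ry": 0, "rz": 0}, {"dx": -0.7, "dy": -1.1, "dz": 0.4, "rx": 0, "ry": 0, "rz": 0}, {"dx": -0.7, "dy": -1.1, "dz": 0.4, "rx": 0, "ry": 0, "rz": 0}, {"dx": -0.7, "dy": -1.1, "dz": 0.4, "rx": 0, "ry": 0, "rz": 0}, {"dx": -0.7, "dy": -1.1, "dz": 0.4, "rx": 0, "ry": 0, "rz": 0}, {"dx": -0.7, "dy": -1.1, "dz": 0.4, "rx": 0, "ry": 0, "rz": 0}, {"dx": -0.7, "dy": -1.1, "dz": 0.4, "rx": 0, "ry": 0, "rz": 0}, {"dx": -0.7, "dy": -1.1, "dz": 0.4, "rx": 0, "ry": 0, "rz": 0}], fingers=0.42)

```text
t: 2.87
eef_pos: [517.4, 248.7, 205.2]
tcp_rot: [-3.141, 0.001, -3.104]
ft_force: [0.3, -0.5, 6.4]
opening: 0.423
```

```bash
python3 - <<'E'
from h import *
goto(517,248.7,204,np.pi+.037)
c=cam('side');save(c,'s3.png',6,(190,80,300,180))
x0,y0,x1,y1=(240,130,275,170)
im=c['image'][y0:y1,x0:x1].astype(int);m=(im[:,:,0]-im[:,:,2]>35)
n,l,st,ce=cv2.connectedComponentsWithStats(m.astype(np.uint8))
for i in range(1,n): print(ce[i]+[x0,y0],st[i],ray(c,ce[i]+[x0,y0],33))
E
```

```text
t 2.8667 pos [517.41 248.68 205.19] rot [-3.1412e+00  9.0000e-04 -3.1040e+00] open 0.4235 F [ 0.27 -0.5   6.43]
delta tool mm [0.41 0.04 1.19] turn [-0.004  0.009  0.006]
[259.5 148.5] [18 18  4  2  8] [569.62991679 261.39398482  33.        ]
[260.9 155.3] [19 24  5  3 10] [569.71039711 234.43777386  33.        ]
```

View pics/s3.png

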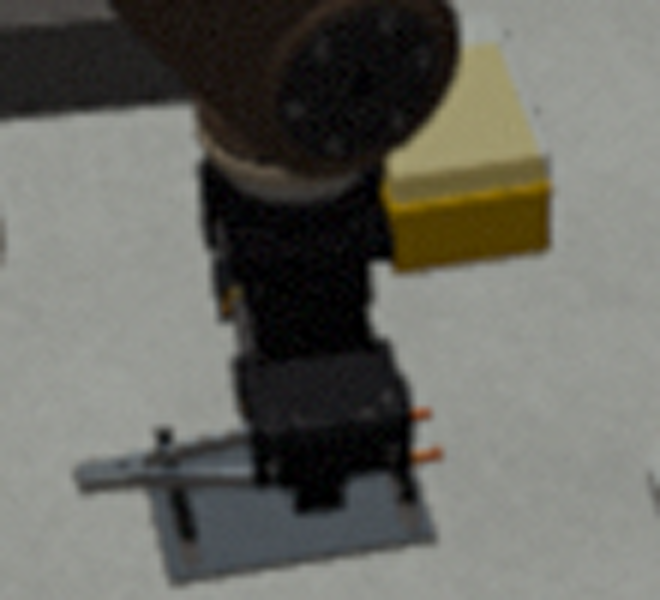

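The tips have narrowed evenly and the grasp looks central. I'll squeeze further and lift.

Emit:
play_rows(increments=[{"dx": 0, "dy": 0, "dz": 0, "rx": 0, "ry": 0, "rz": 0}, {"dx": 0, "dy": 0, "dz": 0, "rx": 0, "ry": 0, "rz": 0}, {"dx": 0, "dy": 0, "dz": 0, "rx": 0, "ry": 0, "rz": 0}, {"dx": 0, "dy": 0, "dz": -2, "rx": 0, "ry": 0, "rz": 0}, {"dx": 0, "dy": 0, "dz": -5, "rx": 0, "ry": 0, "rz": 0}, {"dx": 0, "dy": 0, "dz": -10, "rx": 0, "ry": 0, "rz": 0}, {"dx": 0, "dy": 0, "dz": -15, "rx": 0, "ry": 0, "rz": 0}, {"dx": 0, "dy": 0, "dz": -20, "rx": 0, "ry": 0, "rz": 0}], fingers=0.36)

```text
t: 3.58
eef_pos: [517.4, 248.7, 225.8]
tcp_rot: [-3.141, 0.001, -3.104]
ft_force: [0.3, -0.1, -1.3]
opening: 0.363
```

```bash
python3 - <<'E'
from h import *
goto(517,248.7,304,np.pi+.037)
c=cam('side');save(c,'s4.png',6,(190,80,300,180))
x0,y0,x1,y1=(240,120,275,170)
im=c['image'][y0:y1,x0:x1].astype(int);m=(im[:,:,0]-im[:,:,2]>35)
n,l,st,ce=cv2.connectedComponentsWithStats(m.astype(np.uint8))
for i in range(1,n): print(ce[i]+[x0,y0],st[i],ray(c,ce[i]+[x0,y0],33+20))
E
```

```text
t 3.5833 pos [517.39 248.69 225.76] rot [-3.1412e+00  9.0000e-04 -3.1040e+00] open 0.3632 F [ 0.27 -0.06 -1.32]
delta tool mm [ 3.100e-01 -1.000e-02 -7.824e+01] turn [-0.004  0.009  0.006]
[263.40740741 121.55555556] [14  0 21  5 81] [593.22571165 347.97425462  53.        ]
[259.71428571 144.42857143] [18 24  4  2  7] [569.74687723 256.56181111  53.        ]
[260.2 148.9] [18 28  5  3 10] [568.61109611 239.03850675  53.        ]
```

View pics/s4.png

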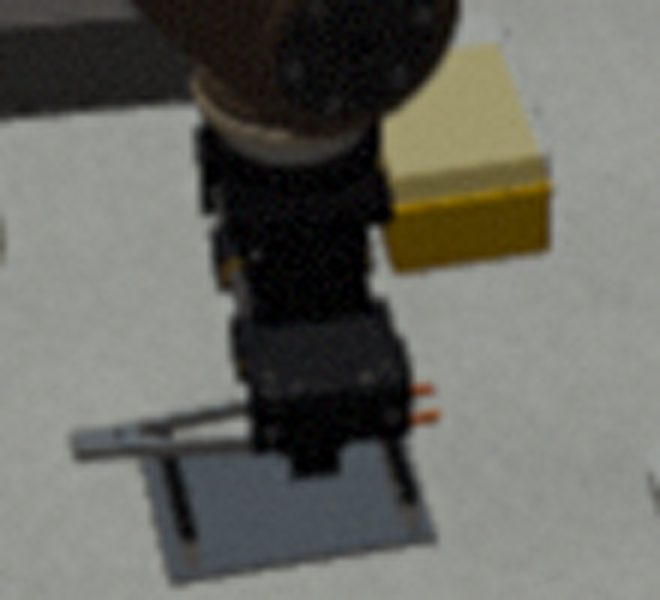

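Lifted cleanly, with the tips at crop (420,390) and (425,415), about 14 mm apart. I'll go up, then across.

Emit:
play_rows(increments=[{"dx": 0, "dy": 0, "dz": -15, "rx": 0, "ry": 0, "rz": 0}, {"dx": 0, "dy": 0, "dz": -35, "rx": 0, "ry": 0, "rz": 0}, {"dx": 0, "dy": 0, "dz": -55, "rx": 0, "ry": 0, "rz": 0}, {"dx": 0, "dy": -10, "dz": -70, "rx": 0, "ry": 0, "rz": 0}, {"dx": 0, "dy": -30, "dz": -75, "rx": 0, "ry": 0, "rz": 0}, {"dx": 0, "dy": -60, "dz": -75, "rx": 0, "ry": 0, "rz": 0}, {"dx": 0, "dy": -90, "dz": -75, "rx": 0, "ry": 0, "rz": 0}, {"dx": 0, "dy": -120, "dz": -75, "rx": 0, "ry": 0, "rz": 0}])

```text
t: 4.3
eef_pos: [521.6, 127.8, 302.2]
tcp_rot: [3.142, 0.003, -3.103]
ft_force: [0.1, -0.2, -1.4]
opening: 0.361
```

```bash
python3 - <<'E'
from h import *
goto(569,-268,295,np.pi+.2)
E
```

```text
t 4.3 pos [521.61 127.81 302.16] rot [ 3.1416e+00  2.9000e-03 -3.1031e+00] open 0.3609 F [ 0.1  -0.19 -1.42]
delta tool mm [ -32.11 -397.34    7.25] turn [-0.002  0.028 -1.542]
```

Emit:
play_rows(increments=[{"dx": -2, "dy": -30, "dz": 0, "rx": 0, "ry": 0, "rz": -0.1}, {"dx": -5, "dy": -60, "dz": 0, "rx": 0, "ry": 0, "rz": -0.2}, {"dx": -7, "dy": -90, "dz": 0, "rx": 0, "ry": 0, "rz": -0.35}, {"dx": -10, "dy": -120, "dz": 0, "rx": 0, "ry": 0, "rz": -0.5}, {"dx": -12, "dy": -150, "dz": 0, "rx": 0, "ry": 0, "rz": -0.6}, {"dx": -15, "dy": -180, "dz": 0, "rx": 0, "ry": 0, "rz": -0.7}, {"dx": -17, "dy": -210, "dz": 0, "rx": 0, "ry": 0, "rz": -0.85}, {"dx": -20, "dy": -240, "dz": 0, "rx": 0, "ry": 0, "rz": -1.0}])

```text
t: 4.97
eef_pos: [550.6, -112.7, 302.5]
tcp_rot: [-3.141, 0.003, -2.998]
ft_force: [0.3, -0.1, -0.9]
opening: 0.362
```

```bash
python3 - <<'E'
from h import *
goto(569,-268,265,np.pi+.2)
E
```

```text
t 4.9667 pos [ 550.63 -112.73  302.52] rot [-3.1412e+00  3.1000e-03 -2.9978e+00] open 0.3619 F [ 0.26 -0.11 -0.9 ]
delta tool mm [   4.19 -156.29   37.57] turn [-0.004  0.03  -0.536]
```

Emit:
play_rows(increments=[{"dx": 1, "dy": -30, "dz": 0, "rx": 0, "ry": 0, "rz": -0.1}, {"dx": 1, "dy": -60, "dz": 5, "rx": 0, "ry": 0, "rz": -0.2}, {"dx": 2, "dy": -90, "dz": 10, "rx": 0, "ry": 0, "rz": -0.3}, {"dx": 3, "dy": -115, "dz": 18, "rx": 0, "ry": 0, "rz": -0.4}, {"dx": 4, "dy": -135, "dz": 26, "rx": 0, "ry": 0, "rz": -0.5}, {"dx": 4, "dy": -148, "dz": 33, "rx": 0, "ry": 0.03, "rz": -0.54}, {"dx": 4, "dy": -156, "dz": 37, "rx": 0, "ry": 0.03, "rz": -0.54}, {"dx": 4, "dy": -156, "dz": 37, "rx": 0, "ry": 0.03, "rz": -0.54}], fingers=0.347)

```text
t: 5.63
eef_pos: [569.1, -268.6, 264.6]
tcp_rot: [3.141, -0.001, -2.943]
ft_force: [0.0, 0.2, 0.1]
opening: 0.353
```

```bash
cat > look.py <<'E'
from h import *
import sys
tag=sys.argv[1]
goto(569,-268,215,np.pi+.2)
C=[cam('top'),cam('side')];s=env.state()
R=Rn.from_euler('xyz',s['tcp_rot']).as_matrix();tp=s['eef_pos']+R@[-60,0,172];print('ideal tips',tp)
out=[]
for c,n in zip(C,'TS'):
    u=proj(c,tp);x0,y0=(u-[22,18]).astype(int);x1,y1=x0+44,y0+36
    im=c['image'][y0:y1,x0:x1].astype(int);m=(im[:,:,0]-im[:,:,2]>35)
    k,l,st,ce=cv2.connectedComponentsWithStats(m.astype(np.uint8),connectivity=4)
    print(n,'ideal px',u)
    for i in range(1,k):
        if st[i][4]>3:print(' or',(ce[i]+[x0,y0]).round(2),st[i],ray(c,ce[i]+[x0,y0],tp[2]).round(1))
    out.append(cv2.resize(c['image'][y0-10:y1+10,x0-10:x1+10,::-1],None,fx=6,fy=6,interpolation=cv2.INTER_CUBIC))
cv2.imwrite('pics/'+tag+'.png',np.hstack(out))
E
python3 look.py a1
```

```text
t 5.6333 pos [ 569.07 -268.56  264.65] rot [ 3.1413e+00 -1.0000e-03 -2.9426e+00] open 0.3526 F [0.04 0.23 0.07]
delta tool mm [-0.09  0.55 49.65] turn [ 0.003 -0.009 -0.009]
ideal tips [ 627.87162472 -255.09658066   93.57871693]
T ideal px [402.14380666 180.05381578]
 or [407.19 183.56] [26 18  4  7 16] [ 619.4 -266.4   93.6]
 or [399.6 184.1] [19 20  2  6 10] [ 618.4 -248.7   93.6]
 or [405.45 194.65] [23 31  6  4 20] [ 593.4 -261.    93.6]
S ideal px [321.26181625 295.49329811]
```

View pics/a1.png

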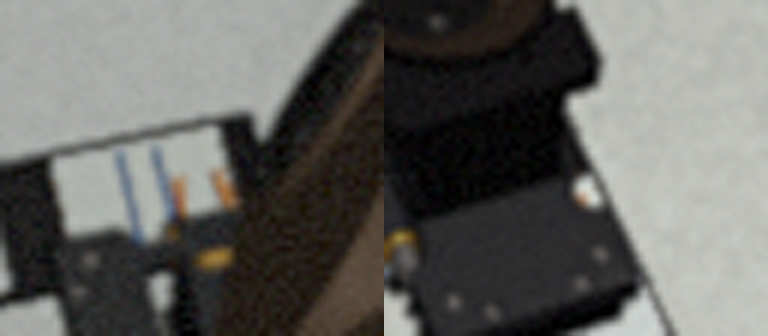

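The top view (left) shows both orange tips at (407,184) and (400,184), offset from the blue lines only because they are still high. The gripper blocks the side view. I'll lower the tips to hovering height.

Emit:
play_rows(increments=[{"dx": 0, "dy": 0.5, "dz": 8, "rx": 0, "ry": 0, "rz": 0}, {"dx": 0, "dy": 0.5, "dz": 16, "rx": 0, "ry": 0, "rz": 0}, {"dx": 0, "dy": 0.5, "dz": 24, "rx": 0, "ry": 0, "rz": 0}, {"dx": 0, "dy": 0.5, "dz": 31, "rx": 0, "ry": 0, "rz": 0}, {"dx": 0, "dy": 0.5, "dz": 37, "rx": 0, "ry": 0, "rz": 0}, {"dx": 0, "dy": 0.5, "dz": 42, "rx": 0, "ry": 0, "rz": 0}, {"dx": 0, "dy": 0.5, "dz": 45, "rx": 0, "ry": 0, "rz": 0}, {"dx": 0, "dy": 0.5, "dz": 45, "rx": 0, "ry": 0, "rz": 0}], fingers=0.345)

```text
t: 6.4
eef_pos: [568.9, -266.5, 219.8]
tcp_rot: [3.141, -0.001, -2.941]
ft_force: [0.8, 0.1, -0.7]
opening: 0.349
```

```bash
python3 look.py a2
```

```text
t 6.4 pos [ 568.94 -266.49  219.79] rot [ 3.1408e+00 -1.2000e-03 -2.9413e+00] open 0.3491 F [ 0.8   0.13 -0.74]
delta tool mm [ 0.24 -1.49  4.79] turn [ 0.007 -0.011  0.003]
ideal tips [ 627.81465264 -254.67671954   48.60229614]
T ideal px [396.36756175 183.63204071]
 or [399.8 186.5] [25 19  3  6 10] [ 620.6 -262.7   48.6]
 or [393.4 188.3] [19 20  2  7 10] [ 616.4 -246.9   48.6]
 or [397.67 197.93] [21 32  6  3 15] [ 592.5 -256.1   48.6]
S ideal px [319.60155045 306.14772646]
 or [319.2 310.4] [21 22  3  2  5] [ 624.8 -264.6   48.6]
```

View pics/a2.png

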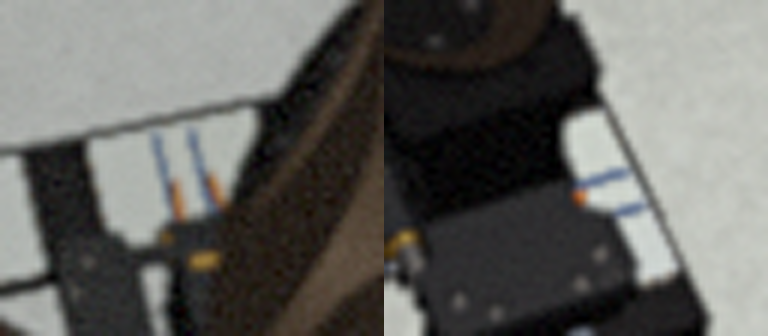

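In the top view the tip ends at (393.1,184.6) and (399.1,183.6) lie along the two blue lines. They are within 2 mm of the tile centre, and the spacing works out to a gap of about 12 mm. The side view, with the right tip at (319,310), agrees in y to about 1 mm. I'll make a small final correction.

Emit:
play_rows(increments=[{"dx": -0.5, "dy": -0.4, "dz": 1.5, "rx": 0, "ry": 0, "rz": 0}, {"dx": -1, "dy": -0.7, "dz": 3, "rx": 0, "ry": 0, "rz": 0}, {"dx": -1.3, "dy": -0.7, "dz": 4.5, "rx": 0, "ry": 0, "rz": 0}, {"dx": -1.3, "dy": -0.7, "dz": 5, "rx": 0, "ry": 0, "rz": 0}, {"dx": -1.3, "dy": -0.7, "dz": 5, "rx": 0, "ry": 0, "rz": 0}, {"dx": -1.3, "dy": -0.7, "dz": 5, "rx": 0, "ry": 0, "rz": 0}, {"dx": -1.3, "dy": -0.7, "dz": 5, "rx": 0, "ry": 0, "rz": 0}, {"dx": -1.3, "dy": -0.7, "dz": 5, "rx": 0, "ry": 0, "rz": 0}])

```text
t: 7.17
eef_pos: [570.5, -267.0, 215.7]
tcp_rot: [-3.142, -0.0, -2.941]
ft_force: [-1.1, 0.1, -0.9]
opening: 0.35
```

Emit:
play_rows(increments=[{"dx": 0, "dy": 0, "dz": 0, "rx": 0, "ry": 0, "rz": 0}, {"dx": 0, "dy": 0, "dz": 0, "rx": 0, "ry": 0, "rz": 0}, {"dx": 0, "dy": 0, "dz": 0, "rx": 0, "ry": 0, "rz": 0}, {"dx": 0, "dy": 0, "dz": 0, "rx": 0, "ry": 0, "rz": 0}, {"dx": 0, "dy": 0, "dz": 0, "rx": 0, "ry": 0, "rz": 0}, {"dx": 0, "dy": 0, "dz": 0, "rx": 0, "ry": 0, "rz": 0}])

```text
t: 7.67
eef_pos: [570.5, -267.0, 215.7]
tcp_rot: [-3.142, -0.0, -2.941]
ft_force: [0.2, -0.3, -0.6]
opening: 0.343
```

```bash
python3 look.py a3; python3 -c "
from h import *
save(cam('top'),'full.png')"
```

```text
t 7.6667 pos [ 570.49 -267.03  215.7 ] rot [-3.1415e+00 -3.0000e-04 -2.9413e+00] open 0.3434 F [ 0.23 -0.33 -0.62]
delta tool mm [ 1.66 -0.66  0.7 ] turn [-0.    -0.003  0.002]
ideal tips [ 629.21860445 -255.1102367    43.66623213]
T ideal px [395.93136453 183.43611754]
 or [399.71 186.29] [25 18  4  7 14] [ 622.  -264.    43.7]
 or [393.25 188.  ] [20 20  2  6  8] [ 618.  -248.    43.7]
 or [397.   197.62] [22 31  5  4 13] [ 594.1 -256.    43.7]
S ideal px [320.11216885 307.38811582]
 or [319.8 311.4] [21 22  3  2  5] [ 626.5 -264.5   43.7]
```

View pics/a3.png

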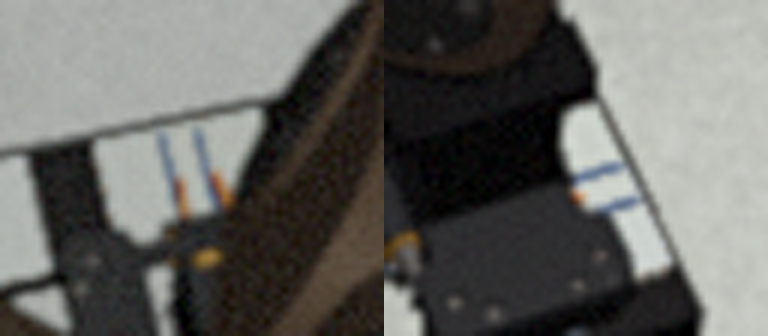

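View pics/full.png

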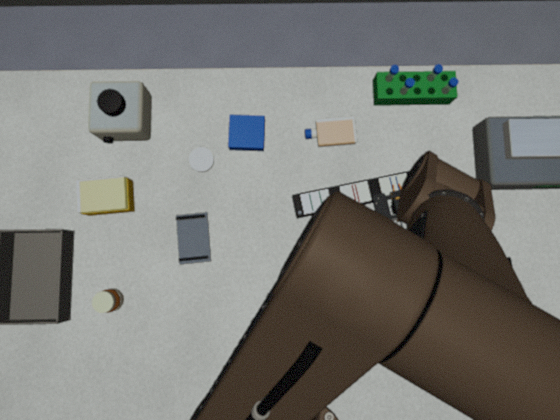

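```bash
python3 -c "
from h import *
env.job_done();s=env.state();print(s['t'],s['eef_pos'],s['opening'])"
```

```text
the job is handed in; nothing more can be done
the job is handed in; nothing more can be done
```

I picked up the forceps by the black grips, carried them to the blue-lined tile and handed the job in with them still squeezed and hovering over it. The hand-in gave no verdict. I last read the state just before it, at about 7.7 s of the 48 s.

- **Gap:** the last three opening readings averaged 0.347, or 33 mm over the grips, which is a 12 mm gap. They scattered from 0.343 to 0.350, about ±0.6 mm of gap. The tip ends in the top picture, taken 5 mm higher, also gave about 12 mm. The centres of the orange tips gave about 13 mm, but these lie further back, where the legs may be wider.
- **Position:** the arm pose puts the middle of the tips within about 1.5 mm of the tile centre. They point along the lines to within about 0.01 rad.
- **Height:** the middle of the tips is about 14 mm above the tile top, so the underside is about 11 mm above it. This comes from the arm pose.
- **Tilt:** the tool is vertical. I did not measure the tilt of the forceps themselves.
- **Bystanders:** the last top picture shows the flask, petri dish, slide box, tip box and jar where they started. The arm hid the media bottle from that camera. It stood well clear of the path, but I did not check it again at the end.

The two cameras disagreed by 3–5 mm in y, so I judged the tips against the lines within each picture. The gripper hid the left tip from the side camera, so only the right tip could be checked there.

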